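Ready the tablet doser: sweep in, shut, four clicks

ROBOT

A 7-joint arm with a two-finger parallel gripper is mounted at the origin on the work surface. World frame = base frame: x ahead of the robot, y to its left, z up, the work surface at z = 0. Lengths are in m, angles in rad, forces in N, time in s.
With the tool pointing down it reaches from about 0.425 to 0.95 m from the base axis. Payload 16.7 kg.
Tool frame: the origin (TCP) lies at the very end of the fingers, on their centre line; the grasp point (between the pads) lies 19 mm behind it; z points along the fingers, y is the line along which they close (so a half turn about z gives the same grasp; the last joint's range is limited). The gripper opens to 94 mm and grips with 3 to 60 N. Pads are 16 mm wide; open, the fingers measure 119 mm over their backs; the gripper's body (75 mm by 177 mm) begins 78 mm behind the grasp point.
Start: joints at [1.024, 0.426, 0.074, 1.606, -0.034, 1.111, -0.067], TCP at [0.261, -0.623, 0.17] pointing down, gripper open.
Joint ranges: [-2.85, 2.85], [-0.5, 2.14], [-1.23, 1.37], [0.21, 2.46], [-1.02, 4.16], [0.16, 2.05], [-2.73, 2.73]. Speed limits (rad/s): [1.89, 1.89, 2.39, 2.39, 3.01, 3.01, 3.01].

INTERFACE

Orientations are given as a unit quaternion [w, x, y, z].
In Python, from plant import get_obs, capture, calibration, close_job, outline_of, mark_of gives the robot as it stands. The module is installed in compiled form; this text tells all that it offers.
- The arm moves only by the tool play_rows, never from a script. Its argument "moves" is a list of rows, each a list of 7 numbers: the shift along the tool's x, y, z in units of 40 mm (1.0 is 40 mm), then the turn, a rotation vector about the tool's x, y, z in degrees, then the finger opening in mm, from 0 to 94. A call has exactly 5 rows; each row shifts and turns the commanded pose from where the row before left it, along the tool's axes as they then stand; what a row does not reach is not made up. A row lasts 1/12 s, in which the tool goes at most 41.7 mm and 7.16 degrees, less where a joint would pass 70% of its speed; a pose out of reach is approached as far as the arm can. A call is refused whole if a number of a shift passes 1 or a number of a turn 7.16, either way. A call with a gripper value outside its range is refused whole. The fingers move at their own pace and stop on an object; "force" is the grip in N (left out, the last holds). Time passes only in rows, so rows that do not move let the fingers close, or fill a call up. It gives the time, the measured TCP pose, the force, the opening and the grip force at its end, in the units of the state.
- get_obs(): the state, without advancing time (a new reading comes with each control period).
- capture(name): name is "scene" or "top" or "wrist"; returns (picture, depth): 420x560x3 uint8, blue, green, red; 420x560 float32, m along the optical axis (not along the pixel's ray), 0 where there is no reading.
- calibration(name): a dict with "K" (3x3 intrinsics, pixels), "extrinsics" (4x4, takes a point from camera to world coordinates); the wrist camera has in their place "mount" (4x4, takes a point from camera to tool coordinates, whose origin is the TCP and whose axes are the flange's). Camera axes: x right, y up, looking along -z (the intrinsics and any distortion apply to the point x, -y, -z); pixel columns grow to the right and rows downward; lengths in m; the calibration is good to about 2 mm. A picture is of the moment at which its call begins: read the wrist's pose just before it. calibration takes no time and is no camera call.
- close_job(): hands the job in; it is judged then, once.
Trained networks look in the newest picture that a camera, given by its name, has taken for a name from the list of things; names that differ only in an ending like _2 or _b are one class to them, and where a whole thing is asked for, a point or a joint stands for the part that bears it (a point fixed in the world has none). Each returns a list of dicts, best first, with "conf" (0 to 1); they miss things now and then, are a little off and sometimes report something else, mostly with a low value. They report only what shows in the picture. A call takes as long as a camera call. They do not tell look-alikes from the thing itself.
- outline_of(query, camera): "region" (420x560 bool, what is visible of it).
- mark_of(query, camera): "centre" ([x, y, z] in m, in world coordinates, good to about 4 mm: a listed point, or the origin of a listed thing).
The state is a dict: "clock": time; "q": joint angles; "dq": joint speeds; "effort": joint torques, N m; "eef_pos": TCP position; "tool_rot": TCP orientation; "wrist_force": force on the tool from outside, world axes, zero at the start; "torque": the same for the moment, N m; "finger_gap": opening from 0.0 (shut) to 1.0 (fully open); "gripper_force": force on a finger pad.
Only numpy, scipy, OpenCV 4.12 (cv2) and the standard library are available. Lean on these libraries where they do the work, as an engineer would, in place of code of your own. Each camera call takes 0.05 s, during which the arm holds its last target. There are 200 camera calls.

TASK

Get the detergent-tablet doser on the laundry worktop ready: push the stray tablet lying on its deck into the open compartment, slide the flat cover fully shut over the compartment, and only then turn the round black dial four clicks clockwise (seen from above) from where it stands now. Leave the dial resting in that fourth click, let go of everything, and do not shift or knock over the bottle, spray can and jar standing round it.

Things in the scene. Friction and masses are not known exactly. Their poses are not given: they have to be found in the camera images.
- unit: The doser: a fixed white box, 210 (x) x 290 (y) x 75 mm high, flat grey deck on top. Origin: centre of its underside, z up, turned about z by up to 0.3 rad. Its open compartment's mouth spans unit x 0..80, y 0..75 mm, level with the deck; floor 63 mm below the deck, two more tablets on it. Unit y 75..145 is a bare deck ledge. Guide rails 6 wide, 9 high at x -12 and 92, y -130..75 mm.
- mouth (a point): Centre of the compartment's mouth, at deck height (unit frame x 40, y 37.5, z 75 mm).
- tablet_mid (a point): Centre of the stray white detergent tablet, a rounded block 34 (its x) x 26 (its y) x 14 mm high, 30 g, lying flat on the deck ledge, turned any way. Its centre starts at unit x 20 to 60, y 95 to 108 mm. It is home when it has dropped into the compartment.
- cover (a joint): Slide of the flat white cover (96 x 95 mm, 6 mm thick, on the deck between the rails), m: 0 = fully shut over the mouth (end stop), 0.1 = fully open (end stop). It shuts towards the unit's +y, needs about 1.5 N and stays where it is left. Shut, it covers unit x -8..88, y -10..85 mm. Starts 0.075 to 0.1 open.
- ridge (a point): Centre of the cover's upright push ridge, 60 (unit x) x 8 (unit y) x 16 mm high, 12 mm from the cover's -y edge; foot 6 mm, top 22 mm above the deck. It moves with the cover; shut, it is at unit x 40, y 2 mm. Push its -y side towards +y to shut the cover.
- dial (a joint): Turn of the dial, rad, growing clockwise seen from above; 0 = where it stands at the start, in a click. Clicks are 0.5236 rad (30 degrees) apart, 12 a turn, both ways. Half-way between clicks is a crest, where it can stick within about 6 degrees; farther past it, the dial snaps on into the next click by itself. Turning it over a crest takes about 11 N at the lug.
- dial_axis (a point): Point on the dial's upright axis, 26 mm above the deck, level with the top of its disc. The dial is a black disc, 74 mm across, on a fixed white round base 84 mm across and 14 mm high with 12 tick marks at its rim, on the deck on the robot's side of the cover (unit x -58, y -50..50 mm).
- lug (a point): Centre of the dial's single upright white lug, 22 mm radially x 12 mm across x 28 mm high, standing on the disc: 25 mm from the axis and 40 mm above the deck (foot 26 mm, top 54 mm above it). It turns with the dial and points in any direction at the start.
- bottle: White detergent bottle standing on the worktop, 72 mm across, 230 mm high; origin centre of its underside. Bystander.
- spray_can: Aluminium spray can standing on the worktop, 62 mm across, 190 mm high; origin centre of its underside. Bystander.
- jar: Clear jar standing on the worktop, 84 mm across, 130 mm high; origin centre of its underside. Bystander. The three bystanders stand at the unit's two ends and behind it, swapped at random.
Mind the look-alikes: they are no part of the job. What is shaped like the part that bears tablet_mid but orange or purple is not meant.

How it is judged:
By the outcome, as a careful person would: the job done as asked, in the order asked, and still so for the second after the job is handed in, with the robot touching nothing.
It also fails if it takes over 58 s, if anything falls off the work surface, if the arm or the gripper's body presses on something with over 40 N, if the wrist force passes 120 N, or if a joint passes its speed limit or range.

## Working session

There is one attempt and no reset: what is moved stays moved. The work goes in short steps, Python scripts to look and compute and a tool call to move; the robot and the scene stay as the last step left them, time stands still between calls to the robot, and variables do not carry over. Pictures are saved under pics/ and viewed, at most 10 in all, crops included, and the job is handed in when it is done.

Besides the shell and the picture viewer there is one more tool, called as a command line: name --pt "numbers of a row" for each row, then --argument value for the rest. play_rows: Moves the arm, as the interface text tells. Its arguments: {"type":"object","properties":{"moves":{"type":"array","items":{"type":"array","items":{"type":"number"}}},"force":{"type":"number"}},"required":["moves"]}

```bash
mkdir -p pics; ls
cat > h.py <<'E'
import numpy as np, cv2
from plant import *
np.set_printoptions(precision=4,suppress=True)
def snap(c,f=None):
    im,d=capture(c)
    if f: cv2.imwrite('pics/'+f,im)
    return im,d
def pts(c,d):
    k=calibration(c);K=k['K'];E=k['extrinsics']
    v,u=np.mgrid[0:420,0:560]
    P=np.stack([(u-K[0,2])/K[0,0]*d,-(v-K[1,2])/K[1,1]*d,-d],-1)
    W=P@E[:3,:3].T+E[:3,3]; W[d==0]=np.nan
    return W
E
python3 - <<'E'
from h import *
s=get_obs();print({k:s[k] for k in('clock','eef_pos','tool_rot','finger_gap')})
for c in('scene','top'):
    snap(c,c+'0.png')
    for n in('unit','mouth','tablet_mid','ridge','dial_axis','lug','bottle','spray_can','jar'):
        print(c,n,[(np.round(r['centre'],4),round(r['conf'],2)) for r in mark_of(n,c)][:4])
print(get_obs()['clock'], calibration('top').keys())
E
```

```text
pics
{'clock': 0.0, 'eef_pos': array([ 0.2606, -0.6221,  0.1696]), 'tool_rot': array([-0.0006,  0.9804,  0.1971, -0.0002]), 'finger_gap': 0.9957335012677496}
scene unit [(array([ 0.6024, -0.073 , -0.0006]), 0.85)]
scene mouth [(array([ 0.639 , -0.0488,  0.0764]), 0.64)]
scene tablet_mid [(array([0.7997, 0.0442, 0.0047]), 0.67), (array([ 0.8323, -0.0246,  0.013 ]), 0.62), (array([0.6496, 0.0216, 0.0812]), 0.45), (array([ 0.7769, -0.1157,  0.0007]), 0.41)]
scene ridge [(array([ 0.6148, -0.1567,  0.0859]), 0.79)]
scene dial_axis [(array([ 0.5446, -0.053 ,  0.1029]), 0.9)]
scene lug [(array([ 0.542 , -0.024 ,  0.1142]), 0.8)]
scene bottle [(array([ 0.5237, -0.2944, -0.0048]), 0.81), (array([0.6506, 0.0255, 0.0818]), 0.19)]
scene spray_can [(array([ 0.7746, -0.1119,  0.0018]), 0.66), (array([0.6506, 0.0194, 0.0794]), 0.46)]
scene jar [(array([ 0.69  ,  0.1781, -0.0046]), 0.94), (array([ 0.524 , -0.2928, -0.0038]), 0.21)]
top unit [(array([ 0.6028, -0.0736,  0.0007]), 0.85), (array([ 0.6456, -0.0462,  0.0736]), 0.53)]
top mouth [(array([ 0.643 , -0.0474,  0.0737]), 0.92), (array([ 0.6183, -0.1553,  0.0833]), 0.35)]
top tablet_mid [(array([0.651 , 0.0173, 0.0816]), 0.79), (array([0.5872, 0.1536, 0.0059]), 0.74), (array([0.7971, 0.0482, 0.0103]), 0.72), (array([ 0.8256, -0.0264,  0.0112]), 0.62)]
top ridge [(array([ 0.6191, -0.1553,  0.091 ]), 0.59)]
top dial_axis [(array([ 0.5468, -0.047 ,  0.1003]), 0.94)]
top lug [(array([ 0.5481, -0.0286,  0.1157]), 0.72)]
top bottle [(array([ 0.5322, -0.2964, -0.0022]), 0.78), (array([ 0.6177, -0.1536,  0.09  ]), 0.18)]
top spray_can [(array([ 0.7767, -0.1156, -0.0025]), 0.95)]
top jar [(array([ 0.6887,  0.1783, -0.0019]), 0.72)]
1.0 dict_keys(['K', 'extrinsics'])
```

View pics/top0.png

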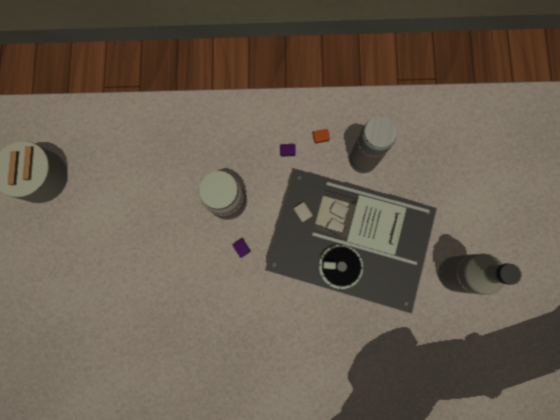

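View pics/scene0.png

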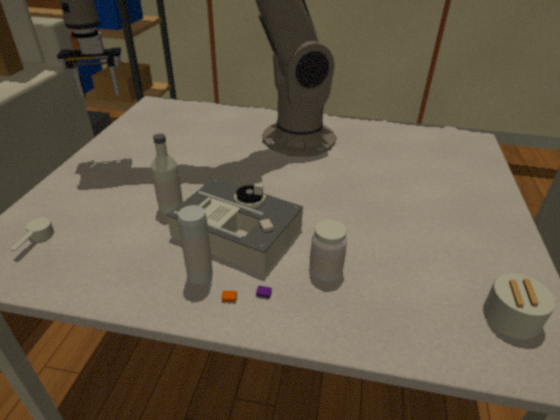

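Candidates for the tablet in the top picture: white on deck ledge (303,211), orange (321,136), purple (288,150), and purple (241,247) on the worktop. I choose the white one on the deck. Next I'll fit the geometry and check it in one crop.

Run:
```python
from h import *
im,d=snap('top'); W=pts('top',d)
r=outline_of('unit','top')[0]['region']
z=W[...,2]; print('deckz',np.nanmedian(z[r&(abs(z-.075)<.006)]), 'table z', np.nanmedian(z[300:400,50:250]))
m=(abs(z-.077)<.012)&(cv2.dilate(r.astype(np.uint8),np.ones((15,15)))>0)
# top-level blob
P=W[m][:,:2].astype(np.float32)
n,l,st,_=cv2.connectedComponentsWithStats(m.astype(np.uint8)); k=1+np.argmax(st[1:,4]); P=W[l==k][:,:2].astype(np.float32)
R=cv2.minAreaRect(P);print('unit rect',R)
for n in('tablet_mid','cover','ridge','lug','dial'):
    for o in outline_of(n,'top')[:4]:
        q=o['region']; Q=W[q]; Q=Q[~np.isnan(Q[:,0])]
        print(n,round(o['conf'],2),q.sum(),'pix',np.argwhere(q).mean(0)[::-1],'c',np.median(Q,0),'rect',cv2.minAreaRect(Q[:,:2].astype(np.float32)))
cv2.imwrite('pics/top1.png',cv2.resize(im[160:310,255:445],None,fx=4,fy=4,interpolation=cv2.INTER_CUBIC))
```

```text
deckz 0.07555743085418698 table z 0.000821039628441933
unit rect ((0.598368763923645, -0.07356424629688263), (0.29082879424095154, 0.21031048893928528), 73.25811767578125)
tablet_mid 0.72 169 pix [288.284  149.5799] c [0.7978 0.0476 0.0147] rect ((0.7992862462997437, 0.04770228639245033), (0.02513410896062851, 0.030901508405804634), 0.3417549133300781)
tablet_mid 0.54 259 pix [302.4247 212.0656] c [0.6497 0.0214 0.0891] rect ((0.6512824296951294, 0.021296996623277664), (0.0366470143198967, 0.027525845915079117), 32.31496810913086)
tablet_mid 0.51 190 pix [321.     135.6947] c [ 0.8282 -0.0248  0.0141] rect ((0.8302227854728699, -0.024915315210819244), (0.026487024500966072, 0.033627480268478394), 7.609155178070068)
cover 0.88 2396 pix [376.5067 224.4996] c [ 0.6237 -0.1226  0.082 ] rect ((0.6248294711112976, -0.12272455543279648), (0.09543239325284958, 0.09563576430082321), 73.33859252929688)
ridge 0.66 2304 pix [376.5282 224.8728] c [ 0.6232 -0.1226  0.0821] rect ((0.6241004467010498, -0.12407175451517105), (0.09802606701850891, 0.09526827931404114), 71.8969955444336)
lug 0.95 1277 pix [341.502  266.1449] c [ 0.5446 -0.05    0.1016] rect ((0.5459072589874268, -0.05028143152594566), (0.07334572076797485, 0.07613414525985718), 78.3521499633789)
dial 0.93 1203 pix [341.5744 266.286 ] c [ 0.5446 -0.0501  0.1017] rect ((0.5441555976867676, -0.04999178647994995), (0.07317522913217545, 0.06871312856674194), 89.65679931640625)
```

View pics/top1.png

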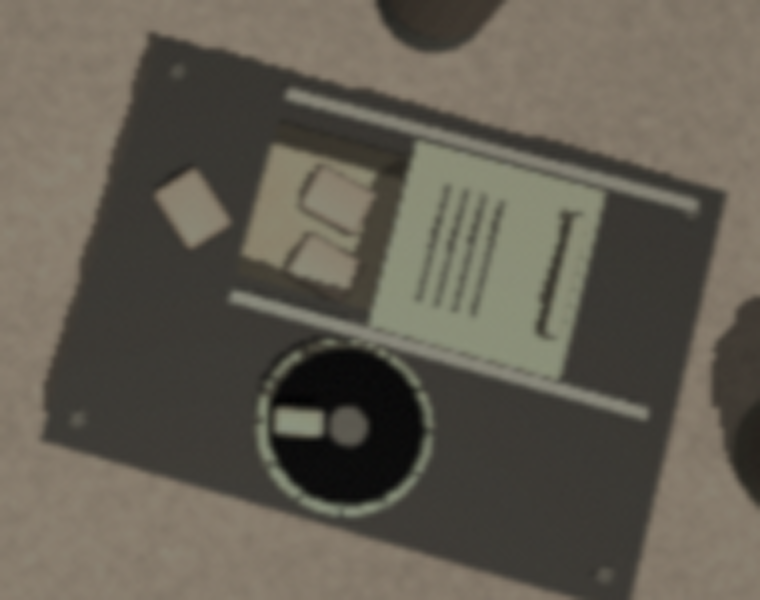

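Crop confirms: the stray white tablet is at about (303,211) in the full picture, long axis ~35° in world. The compartment is half uncovered, the cover is ~0.077 open, and the lug points to world +y. I'll lift above bottle height and travel towards the tablet.

play_rows --pt "0 0 -0.9 0 0 0 50" --pt "0 0 -0.9 0 0 0 50" --pt "0 0 -0.8 0 0 0 50" --pt "0.76 -0.55 0 0 0 0 50" --pt "0.76 -0.55 0 0 0 0 50"

```text
clock: 1.77
eef_pos: [0.2993, -0.5597, 0.2761]
tool_rot: [0.002, 0.981, 0.195, 0.0]
wrist_force: [1.2, 1.3, -1.5]
finger_gap: 0.681
gripper_force: 0.0
```

play_rows --pt "0.76 -0.55 0 0 0 0 50" --pt "0.76 -0.55 0 0 0 0 50" --pt "0.76 -0.55 0 0 0 0 50" --pt "0.76 -0.55 0 0 0 0 50" --pt "0.76 -0.55 0 0 0 0 50"

```text
clock: 2.18
eef_pos: [0.3982, -0.3966, 0.2745]
tool_rot: [0.0, 0.98, 0.197, 0.0]
wrist_force: [0.6, 0.0, -0.5]
finger_gap: 0.532
gripper_force: 0.0
```

play_rows --pt "0.76 -0.55 0 0 0 0 50" --pt "0.76 -0.55 0 0 0 0 50" --pt "0.76 -0.55 0 0 0 0 50" --pt "0.76 -0.55 0 0 0 0 50" --pt "0.76 -0.55 0 0 0 0 50"

```text
clock: 2.6
eef_pos: [0.4959, -0.2364, 0.2746]
tool_rot: [0.0, 0.98, 0.197, 0.0]
wrist_force: [0.5, -0.9, 0.1]
finger_gap: 0.529
gripper_force: 0.0
```

play_rows --pt "0.76 -0.55 0 0 0 0 50" --pt "0.76 -0.55 0 0 0 0 50" --pt "0.76 -0.55 0 0 0 0 50" --pt "0.76 -0.55 0 0 0 0 50" --pt "0 0 0 0 0 0 50"

```text
clock: 3.02
eef_pos: [0.5762, -0.1022, 0.2742]
tool_rot: [-0.001, 0.98, 0.201, 0.001]
wrist_force: [-0.3, 0.7, -0.9]
finger_gap: 0.537
gripper_force: 0.0
```

```bash
cat >> h.py <<'E'
from scipy.spatial.transform import Rotation as Ro
def wpts(d,s):
    k=calibration('wrist');K=k['K'];M=k['mount']
    v,u=np.mgrid[0:420,0:560]
    P=np.stack([(u-K[0,2])/K[0,0]*d,-(v-K[1,2])/K[1,1]*d,-d],-1)
    W=P@M[:3,:3].T+M[:3,3]
    q=np.roll(s['tool_rot'],-1)
    W=W@Ro.from_quat(q).as_matrix().T+s['eef_pos']; W[d==0]=np.nan
    return W
def th(s): 
    X=Ro.from_quat(np.roll(s['tool_rot'],-1)).as_matrix()[:,0]; return np.degrees(np.arctan2(X[1],X[0]))
def go(s,t):
    R=Ro.from_quat(np.roll(s['tool_rot'],-1)).as_matrix()
    return R.T@(np.array(t)-s['eef_pos'])/.04
def rect(Q):
    Q=Q[~np.isnan(Q[:,0])]; return np.median(Q,0),cv2.minAreaRect(Q[:,:2].astype(np.float32))
YAW=np.radians(-16.74); O=np.array([.5983,-.0733])
def u2w(x,y): c,s=np.cos(YAW),np.sin(YAW); return O+np.array([c*x-s*y,s*x+c*y])/1000
def w2u(p): c,s=np.cos(YAW),np.sin(YAW); d=(np.array(p[:2])-O)*1000; return np.array([c*d[0]+s*d[1],-s*d[0]+c*d[1]])
E
python3 - <<'E'
from h import *
s=get_obs(); im,d=snap('wrist','w0.png'); W=wpts(d,s)
print(s['q'],s['eef_pos'],th(s))
for n in('tablet_mid','cover','lug','mouth','dial_axis','ridge'):
    for o in mark_of(n,'wrist')[:3]: print(n,round(o['conf'],2),o['centre'],w2u(o['centre']))
z=W[...,2]
print('deck',np.nanmedian(z[abs(z-.075)<.007]))
for a,b,nm in((.118,.14,'lug'),(.093,.105,'disc+ridge'),(.085,.0925,'tablet')):
    m=((z>a)&(z<b)).astype(np.uint8); n,l,st,c=cv2.connectedComponentsWithStats(m)
    for k in range(1,n):
        if st[k,4]>150: r=rect(W[l==k]); print(nm,st[k,4],c[k],r,w2u(r[1][0]))
E
```

```text
[ 0.3115  0.2191 -0.2909  1.6662  0.0625  1.2649 -1.1576] [ 0.5762 -0.1022  0.2742] 23.19335976332174
tablet_mid 0.76 [0.5849, 0.1502, 0.0019] [-77.2066 210.1688]Traceback (most recent call last):
  File "<stdin>", line 5, in <module>
ValueError: it knows: bottle, dial_axis, jar, lug, mouth, ridge, spray_can, tablet_mid, unit
```

View pics/w0.png

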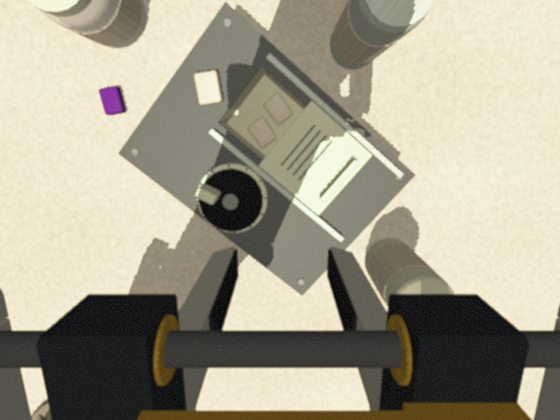

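Run:
```python
from h import *
s=get_obs(); im,d=snap('wrist'); W=wpts(d,s)
for n in('tablet_mid','lug','mouth','dial_axis','ridge'):
    for o in mark_of(n,'wrist')[:3]: print(n,round(o['conf'],2),o['centre'],w2u(o['centre']))
z=W[...,2]
print('deck',np.nanmedian(z[abs(z-.075)<.007]))
for a,b,nm in((.118,.14,'lug'),(.093,.105,'disc+ridge'),(.085,.0925,'tablet')):
    m=((z>a)&(z<b)).astype(np.uint8); n,l,st,c=cv2.connectedComponentsWithStats(m)
    for k in range(1,n):
        if st[k,4]>120 and c[k][1]<250: r=rect(W[l==k]); print(nm,st[k,4],c[k],r,w2u(r[1][0]))
r=np.nan_to_num((abs(z-.077)<.012)).astype(np.uint8); n,l,st,c=cv2.connectedComponentsWithStats(r);k=1+np.argmax(st[1:,4]);print(cv2.minAreaRect(W[l==k][:,:2].astype(np.float32)))
```

```text
tablet_mid 0.58 [0.6544, 0.0167, 0.0804] [ 27.8    102.3444]
tablet_mid 0.56 [0.5861, 0.1495, 0.004] [-75.8559 209.8441]
lug 0.58 [0.5453, -0.0255, 0.1136] [-64.5217  30.5088]
mouth 0.97 [0.6537, -0.0482, 0.075] [45.8227 39.9931]
dial_axis 0.8 [0.5447, -0.0484, 0.0971] [-58.5004   8.4064]
ridge 0.67 [0.5442, -0.0485, 0.0994] [-58.9505   8.1666]
ridge 0.58 [0.6194, -0.1576, 0.0934] [ 44.4867 -74.6501]
ridge 0.3 [0.6538, -0.052, 0.0759] [47.013 36.383]
deck 0.07509241803465205
lug 392 [52.199   3.8929] (array([0.6615, 0.1614, 0.1287]), ((0.6617805361747742, 0.1645754724740982), (0.007774675730615854, 0.04244643449783325), 27.459583282470703)) [ -7.7247 246.0789]
lug 468 [356.2927  29.985 ] (array([ 0.7502, -0.1086,  0.1308]), ((0.7569537162780762, -0.11205954104661942), (0.05832790583372116, 0.02048589661717415), 79.3875732421875)) [163.0941   8.5799]
lug 270 [201.3259 190.5111] (array([ 0.5496, -0.0263,  0.1284]), ((0.5482701063156128, -0.025838322937488556), (0.021940842270851135, 0.01242303941398859), 85.48371124267578)) [-61.5801  31.0403]
disc+ridge 535 [77.5589 13.9776] (array([0
[... 752 characters left out ...]
5.8165]
tablet 187 [92.3904 15.9251] (array([0.6687, 0.1441, 0.0884]), ((0.6667497158050537, 0.1511210948228836), (0.01070377416908741, 0.053192950785160065), 49.27684783935547)) [  0.9091 234.626 ]
tablet 765 [202.2797  82.4889] (array([0.6528, 0.0185, 0.0887]), ((0.6526288986206055, 0.019297083839774132), (0.03400130197405815, 0.026062455028295517), 31.124723434448242)) [ 25.3559 104.3213]
tablet 603 [237.8723 183.6186] (array([ 0.5716, -0.062 ,  0.0888]), ((0.5495246052742004, -0.054530251771211624), (0.08352825045585632, 0.07378563284873962), 38.13263702392578)) [-52.1146   3.9256]
((0.5999047160148621, -0.07387256622314453), (0.29133448004722595, 0.21067766845226288), 73.28166198730469)
```

play_rows --pt "0.59 -0.41 0.5 0 0 0 50" --pt "0.59 -0.41 0.5 0 0 0 50" --pt "0.59 -0.41 0.5 0 0 0 50" --pt "0.59 -0.41 0.5 0 0 0 50" --pt "0.59 -0.41 0.5 0 0 0 50"

```text
clock: 3.83
eef_pos: [0.6512, 0.0116, 0.1736]
tool_rot: [0.0, 0.981, 0.196, 0.0]
wrist_force: [1.1, -1.4, -0.4]
finger_gap: 0.529
gripper_force: 0.0
```

play_rows --pt "0 0 0.5 0 0 -4 50" --pt "0 0 0.5 0 0 -4 50" --pt "0 0 0.4 0 0 0 50" --pt "0 0 0 0 0 0 50" --pt "0 0 0 0 0 0 50"

```text
clock: 4.25
eef_pos: [0.6502, 0.0106, 0.1181]
tool_rot: [-0.0, 0.964, 0.264, -0.001]
wrist_force: [-1.1, 0.8, 0.8]
finger_gap: 0.529
gripper_force: 0.0
```

Run:
```python
from h import *
s=get_obs(); print(s['eef_pos'],th(s),go(s,[.6527,.0192,.079]))
```

```text
[0.6502 0.0106 0.1181] 30.646142349906697 [ 0.1635 -0.1526  0.9777]
```

play_rows --pt "0.16 -0.15 0.2 0 0 0 50" --pt "0 0 0.4 0 0 0 50" --pt "0 0 0.37 0 0 0 50" --pt "0 0 0 0 0 0 50" --pt "0 0 0 0 0 0 22" --force 8

```text
clock: 4.67
eef_pos: [0.6532, 0.0202, 0.08]
tool_rot: [-0.0, 0.964, 0.265, 0.0]
wrist_force: [-0.1, 0.2, 0.2]
finger_gap: 0.491
gripper_force: 0.0
```

play_rows --pt "0 0 0 0 0 0 20" --pt "0 0 0 0 0 0 20" --pt "0 0 0 0 0 0 20" --pt "0 0 0 0 0 0 20" --pt "0 0 0 0 0 0 20"

```text
clock: 5.08
eef_pos: [0.6532, 0.0197, 0.0799]
tool_rot: [0.0, 0.964, 0.265, 0.0]
wrist_force: [0.3, 0.1, -0.4]
finger_gap: 0.216
gripper_force: 0.0
```

```bash
sed -i 's/O=np.array.*/O=np.array([.5997,-.0738])/' h.py
python3 - <<'E'
from h import *
s=get_obs(); t=u2w(40,44); print(s['eef_pos'],th(s),s['finger_gap']*94,s['gripper_force'],t,go(s,[*t,.08]))
E
```

```text
[0.6532 0.0197 0.0799] 30.723025093839556 20.275643399389036 0.0 [ 0.6507 -0.0432] [-0.8581  1.3194 -0.0016]
```

Run:
```python
from h import *
im,d=snap('wrist'); a,_=snap('top'); print(get_obs()['clock'])
a=cv2.resize(a[160:310,255:445],(570,450))
cv2.imwrite('pics/c2.png',np.hstack([cv2.resize(im,(600,450))[:, 100:330],a]))
```

```text
5.1833
```

View pics/c2.png

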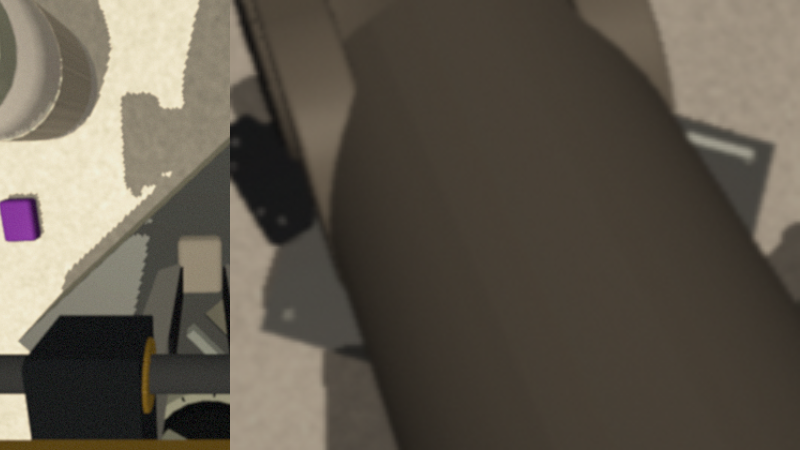

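The wrist view shows the tablet just beyond the fingertips (it was not between the pads). I'll measure where it is.

Run:
```python
from h import *
s=get_obs(); im,d=snap('wrist'); W=wpts(d,s);z=W[...,2]
m=((z>.0845)&(z<.094)).astype(np.uint8); n,l,st,c=cv2.connectedComponentsWithStats(m)
for k in range(1,n):
    if st[k,4]>120 : r=rect(W[l==k]); print(st[k],c[k],r,w2u(r[1][0]))
print(mark_of('tablet_mid','wrist')[:2], calibration('wrist')['mount'],s['eef_pos'],go(s,[.6527,.0192,.079]))
```

```text
[ 80   0  66 131 878] [130.4237  72.1378] (array([0.702 , 0.1419, 0.0895]), ((0.6955389380455017, 0.14873242378234863), (0.07370276004076004, 0.02307608351111412), 8.35197639465332)) [ 27.6816 240.7063]
[520 142  40  94 960] [534.6781 183.9792] (array([ 0.766 , -0.0876,  0.0893]), ((0.7655538320541382, -0.0976298376917839), (0.057475339621305466, 0.02009524777531624), 33.59711456298828)) [165.6889  24.9508]
[ 260  221   41   52 1927] [281.1116 246.343 ] (array([0.6546, 0.0195, 0.0887]), ((0.6531518697738647, 0.01971905305981636), (0.03379112109541893, 0.02571658045053482), 31.447729110717773)) [ 24.2505 104.9516]
[247 368  71  26 810] [279.3136 374.8802] (array([ 0.5736, -0.0247,  0.0891]), ((0.5715786814689636, -0.028656039386987686), (0.015639187768101692, 0.050186287611722946), 39.91343688964844)) [-39.9324  35.1311]
[447 376  56  41 706] [473.9292 396.755 ] (array([ 0.6278, -0.1564,  0.0894]), ((0.6270793080329895, -0.15646903216838837), (0.004617983940988779, 0.04045197367668152), 71.52877044677734)) [ 50.0301 -71.2796]
[{'centre': [0.5839, 0.1484, 0.0047], 'conf': 0.84}, {'centre': [0.795, 0.0524, 0.0091], 'conf': 0.8}] [[ 0.0007  0.9679  0.2512  0.074 ]
 [ 1.     -0.0006 -0.0003  0.0013]
 [-0.0002  0.2512 -0.9679 -0.2144]
 [ 0.      0.      0.      1.    ]] [0.6531 0.0197 0.0797] [-0.0156  0.0055  0.018 ]
```

play_rows --pt "0 0 0 0 0 0 10" --pt "0 0 0 0 0 0 10" --pt "0 0 0 0 0 0 10" --pt "0 0 0 0 0 0 10" --pt "0 0 0 0 0 0 10" --force 6

```text
clock: 5.7
eef_pos: [0.653, 0.0197, 0.0795]
tool_rot: [-0.0, 0.964, 0.265, 0.0]
wrist_force: [-0.5, -0.2, 0.1]
finger_gap: 0.11
gripper_force: 0.0
```

Run:
```python
from h import *
s=get_obs(); im,d=snap('wrist'); W=wpts(d,s);z=W[...,2]
m=((z>.0845)&(z<.094)).astype(np.uint8); n,l,st,c=cv2.connectedComponentsWithStats(m)
for k in range(1,n):
    if st[k,4]>120 and 200<c[k][0]<350: r=rect(W[l==k]); print(st[k],c[k],r,w2u(r[1][0]))
cv2.imwrite('pics/c3.png',cv2.resize(im[180:400,180:380],None,fx=2.5,fy=2.5))
```

```text
[ 260  222   41   51 1475] [280.7498 242.3614] (array([0.6574, 0.0204, 0.0888]), ((0.6530364751815796, 0.01976316049695015), (0.033340953290462494, 0.0256927739828825), 31.562047958374023)) [ 24.1272 104.9606]
[264 368  38  14 380] [281.1895 372.7368] (array([ 0.5752, -0.027 ,  0.0892]), ((0.5752741098403931, -0.028051283210515976), (0.008834101259708405, 0.026560373604297638), 37.215694427490234)) [-36.5677  36.7746]
```

View pics/c3.png

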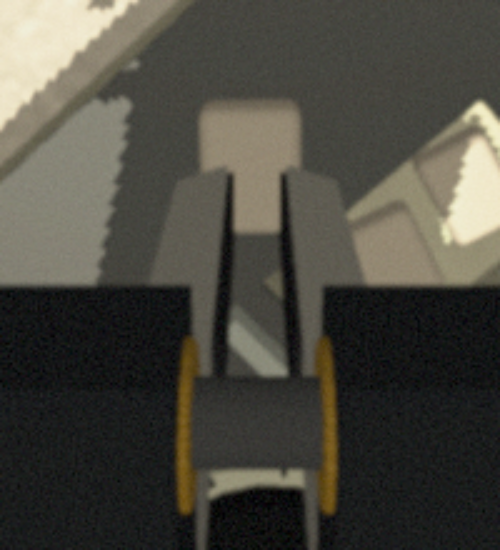

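Run:
```python
from h import *
s=get_obs(); im,d=snap('wrist'); W=wpts(d,s);R=Ro.from_quat(np.roll(s['tool_rot'],-1)).as_matrix()
T=(W-s['eef_pos'])@R*1000
for v in (245,250,254,258,262,270):
    print(v,[ (u,T[v,u].round(1).tolist(),W[v,u,2].round(4)) for u in (256,262,268,281,296,304)])
```

```text
245 [(256, [-2.3, -16.3, 3.9], np.float64(0.0756)), (262, [2.3, -11.4, -9.3], np.float64(0.0887)), (268, [2.2, -7.6, -8.9], np.float64(0.0884)), (281, [2.5, 0.6, -9.7], np.float64(0.0892)), (296, [2.4, 10.1, -9.5], np.float64(0.089)), (304, [-2.2, 16.0, 3.7], np.float64(0.0758))]
250 [(256, [10.6, -12.7, -41.1], np.float64(0.1206)), (262, [11.0, -9.4, -42.1], np.float64(0.1216)), (268, [10.7, -6.2, -41.2], np.float64(0.1207)), (281, [-1.1, 0.6, -9.0], np.float64(0.0885)), (296, [11.2, 8.7, -42.7], np.float64(0.1222)), (304, [10.9, 13.0, -41.8], np.float64(0.1213))]
254 [(256, [10.8, -12.2, -47.7], np.float64(0.1271)), (262, [10.9, -9.1, -47.9], np.float64(0.1274)), (268, [11.2, -5.9, -48.6], np.float64(0.1281)), (281, [-3.4, 0.6, -10.0], np.float64(0.0895)), (296, [10.8, 8.5, -47.4], np.float64(0.1269)), (304, [10.9, 12.6, -47.7], np.float64(0.1272))]
258 [(256, [10.9, -11.8, -53.5], np.float64(0.133)), (262, [11.0, -8.7, -53.8], np.float64(0.1333)), (268, [10.9, -5.7, -53.5], np.float64(0.133)), (281, [-6.1, 0.6, -10.0], np.float64(0.0895)), (296, [10.9, 8.3, -53.3], np.float64(0.1328)), (304, [10.9, 12.3, -53.5], np.float64(0.133))]
262 [(256, [10.9, -11.4, -58.8], np.float64(0.1383)), (262, [10.9, -8.4, -58.8], np.float64(0.1383)), (268, [11.0, -5.5, -59.0], np.float64(0.1385)), (281, [-9.0, 0.6, -9.7], np.float64(0.0892)), (296, [11.2, 8.0, -59.5], np.float64(0.139)), (304, [11.1, 11.9, -59.2], np.float64(0.1387))]
270 [(256, [10.5, -10.7, -67.5], np.float64(0.147)), (262, [10.7, -7.9, -68.1], np.float64(0.1476)), (268, [10.6, -5.2, -67.7], np.float64(0.1472)), (281, [-14.8, 0.6, -8.9], np.float64(0.0884)), (296, [9.2, 7.9, -64.6], np.float64(0.1441)), (304, [10.5, 11.4, -67.4], np.float64(0.1469))]
```

Run:
```python
from h import *
s=get_obs(); im,d=snap('wrist'); W=wpts(d,s);R=Ro.from_quat(np.roll(s['tool_rot'],-1)).as_matrix()
T=(W-s['eef_pos'])@R*1000
print('finger column u=262'); 
for v in range(246,400,8): print(v,T[v,262].round(0),T[v,200].round(0),T[v,100].round(0),T[v,281].round(0))
print(s['q'],calibration('wrist')['K'])
```

```text
finger column u=262
246 [  2. -11.  -9.] [ -3. -54.   5.] [ -30. -164.   80.] [  2.   1. -10.]
254 [ 11.  -9. -47.] [ -9. -55.   5.] [ -38. -165.   80.] [ -3.   1. -10.]
262 [ 11.  -8. -58.] [-15. -55.   5.] [ -45. -166.   79.] [ -9.   1. -10.]
270 [ 11.  -8. -69.] [-21. -55.   5.] [ -54. -167.   80.] [-15.   1. -10.]
278 [ 11.  -7. -77.] [-27. -55.   4.] [ -61. -167.   79.] [-26.   1.   4.]
286 [ 11.  -7. -86.] [-33. -56.   5.] [ -69. -169.   80.] [-33.   1.   5.]
294 [ 11.  -7. -92.] [  35.  -19. -138.] [ -77. -170.   79.] [-39.   1.   5.]
302 [  12.   -6. -100.] [  35.  -18. -142.] [ -86. -171.   79.] [-45.   1.   5.]
310 [  11.   -6. -104.] [  35.  -17. -146.] [ -95. -173.   80.] [-49.   1.   1.]
318 [  10.   -6. -109.] [  34.  -16. -148.] [-103. -173.   80.] [-52.   1.  -4.]
326 [  10.   -5. -113.] [  35.  -15. -152.] [-112. -175.   80.] [-64.   1.   5.]
334 [  29.   -3. -147.] [  35.  -15. -155.] [  30.  -39. -147.] [  30.    1. -147.]
342 [  29.   -3. -149.] [  34.  -14. -157.] [  29.  -38. -149.] [  29.    1. -149.]
350 [  28.   -3. -150.] [  32.  -15. -157.] [  28.  -38. -150.] [  27.    1. -150.]
358 [  26.   -3. -150.] [  31.  -15. -157.] [  26.  -38. -150.] [  26.    1. -151.]
366 [  23.   -3. -149.] [  29.  -15. -157.] [  24.  -38. -150.] [  23.    1. -150.]
374 [  -2.   -5. -121.] [  27.  -15. -157.] [-165. -181.   79.] [-92.   1. -11.]
382 [  -4.   -5. -122.] [  24.  -15. -155.] [-175. -183.   80.] [-91.   1. -19.]
390 [  -6.   -5. -123.] [  23.  -15. -157.] [-185. -185.   80.] [-96.   1. -22.]
398 [-103.  -12.  -21.] [  21.  -15. -157.] [-194. -185.   79.] [-103.    1.  -21.]
[ 0.1255  0.5007 -0.3415  1.7187  0.198   0.9562 -1.3264] [[342.7185   0.     282.289 ]
 [  0.     342.7185 216.7969]
 [  0.       0.       1.    ]]
```

The depth view shows the actual fingertips end ~40 mm behind the reported TCP (the fingers closed above the tablet), so I open, go lower by about 38 mm and close again.

play_rows --pt "0 0 0 0 0 0 50" --pt "0 0 0 0 0 0 50" --pt "0 0 0 0 0 0 50" --pt "0 0 0 0 0 0 50" --pt "0 0 0 0 0 0 50"

```text
clock: 6.27
eef_pos: [0.653, 0.0197, 0.0795]
tool_rot: [-0.0, 0.964, 0.265, -0.0]
wrist_force: [-0.8, 0.1, -0.1]
finger_gap: 0.427
gripper_force: 0.0
```

play_rows --pt "0 0 0.25 0 0 0 50" --pt "0 0 0.25 0 0 0 50" --pt "0 0 0.25 0 0 0 50" --pt "0 0 0.1 0 0 0 50" --pt "0 0 0 0 0 0 50"

```text
clock: 6.68
eef_pos: [0.6519, 0.0197, 0.0436]
tool_rot: [-0.0, 0.964, 0.265, -0.001]
wrist_force: [-0.0, 0.4, 0.2]
finger_gap: 0.537
gripper_force: 0.0
```

Run:
```python
from h import *
s=get_obs(); im,d=snap('wrist'); W=wpts(d,s);R=Ro.from_quat(np.roll(s['tool_rot'],-1)).as_matrix()
T=(W-s['eef_pos'])@R*1000
print(s['eef_pos'],s['wrist_force'],s['finger_gap'])
f=(T[...,0]>5)&(T[...,0]<14)&(T[...,2]<-20)&(abs(T[...,1])<50); print('tip tool z',np.percentile(T[f][:,2],[98,99.5,100]),'tip world z',np.percentile(W[f][:,2],[0,.5,2]))
```

```text
[0.6519 0.0197 0.0436] [-0.0441  0.4463  0.2464] 0.5369314003721809
tip tool z [-30.5642 -30.1073 -20.8864] tip world z [0.0645 0.0737 0.0741]
```

play_rows --pt "0 0 0 0 0 0 15" --pt "0 0 0 0 0 0 15" --pt "0 0 0 0 0 0 15" --pt "0 0 0 0 0 0 15" --pt "0 0 0 0 0 0 15" --force 8

```text
clock: 7.15
eef_pos: [0.6533, 0.0198, 0.0459]
tool_rot: [0.0, 0.964, 0.265, 0.0]
wrist_force: [-0.3, -1.2, 2.6]
finger_gap: 0.275
gripper_force: 8.0
```

Run:
```python
from h import *
s=get_obs(); t=u2w(40,44); print(s['eef_pos'],th(s),s['finger_gap']*94,s['gripper_force'],go(s,[*t,.045]))
```

```text
[0.6533 0.0198 0.0459] 30.727336816416198 25.842367980717217 8.000057637691498 [-0.8597  1.3196  0.0225]
```

play_rows --pt "-0.22 0.33 -0.03 0 0 0 15" --pt "-0.22 0.33 0 0 0 0 15" --pt "-0.22 0.33 0 0 0 0 15" --pt "-0.2 0.33 0 0 0 0 15" --pt "0 0 0 0 0 0 15"

```text
clock: 7.57
eef_pos: [0.6503, -0.0475, 0.0467]
tool_rot: [0.001, 0.965, 0.263, -0.0]
wrist_force: [0.0, -0.8, -0.1]
finger_gap: 0.274
gripper_force: 8.0
```

play_rows --pt "0 0 0 0 0 0 40" --pt "0 0 0 0 0 0 40" --pt "0 0 0 0 0 0 40" --pt "0 0 0 0 0 0 40" --pt "0 0 -0.9 0 0 0 40"

```text
clock: 7.98
eef_pos: [0.6466, -0.0425, 0.0771]
tool_rot: [-0.001, 0.964, 0.266, -0.004]
wrist_force: [-0.5, -0.8, 0.3]
finger_gap: 0.424
gripper_force: 0.0
```

Run:
```python
from h import *
s=get_obs(); im,d=snap('wrist','w4.png'); W=wpts(d,s);z=W[...,2]
for n in('tablet_mid','ridge'):
    for o in mark_of(n,'wrist')[:4]: print(n,round(o['conf'],2),o['centre'],w2u(o['centre']))
t=u2w(38,-92); print(s['eef_pos'],th(s),t,go(s,[*t,.1]))
```

```text
tablet_mid 0.97 [0.6527, -0.0448, 0.0342] [42.4011 43.0366]
tablet_mid 0.59 [0.5839, 0.1525, 0.0032] [-80.3114 212.1589]
[ 0.6466 -0.0425  0.0771] 30.80719403258209 [ 0.6096 -0.1728] [-2.468   2.3218 -0.5651]
```

View pics/w4.png

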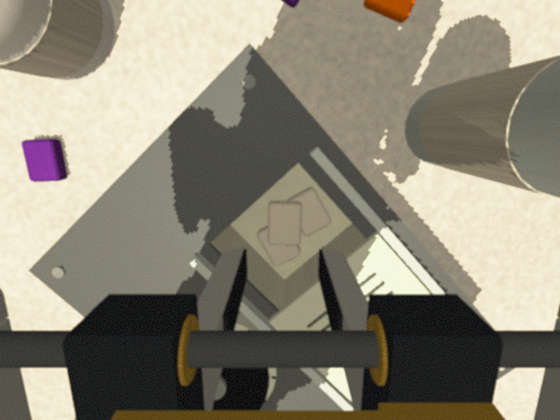

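Tablet is home (pixel 285,222; z≈0.034, on the other two). Now I'll go behind the ridge.

play_rows --pt "0 0 -0.6 0 0 0 20" --pt "-0.62 0.58 0 0 0 0 20" --pt "-0.62 0.58 0 0 0 0 20" --pt "-0.62 0.58 0 0 0 0 20" --pt "-0.62 0.58 0 0 0 0 20"

```text
clock: 8.55
eef_pos: [0.6119, -0.1745, 0.1063]
tool_rot: [-0.0, 0.964, 0.265, -0.0]
wrist_force: [1.3, -0.4, -0.4]
finger_gap: 0.217
gripper_force: 0.0
```

play_rows --pt "0 0 0 0 0 -7.1 20" --pt "0 0 0 0 0 -7.1 20" --pt "0 0 0 0 0 -7.1 20" --pt "0 0 0 0 0 -7.1 20" --pt "0 0 0 0 0 -7.1 20"

```text
clock: 8.97
eef_pos: [0.6125, -0.1732, 0.1062]
tool_rot: [-0.0, 0.836, 0.549, -0.0]
wrist_force: [-0.8, 0.5, -0.5]
finger_gap: 0.211
gripper_force: 0.0
```

play_rows --pt "0 0 0 0 0 -7 20" --pt "0 0 0 0 0 0 20" --pt "0 0 0 0 0 0 20" --pt "0 0 0 0 0 0 20" --pt "0 0 0 0 0 0 20"

```text
clock: 9.38
eef_pos: [0.6126, -0.1735, 0.1066]
tool_rot: [-0.0, 0.804, 0.595, -0.0]
wrist_force: [-0.3, 0.8, 0.1]
finger_gap: 0.212
gripper_force: 0.0
```

Run:
```python
from h import *
s=get_obs(); im,d=snap('wrist','w5.png'); W=wpts(d,s);z=W[...,2]
for n in('ridge',):
    for o in mark_of(n,'wrist')[:4]: print(n,round(o['conf'],2),o['centre'],w2u(o['centre']))
m=((z>.092)&(z<.1)).astype(np.uint8); n,l,st,c=cv2.connectedComponentsWithStats(m)
for k in range(1,n):
    if st[k,4]>100 and c[k][1]<330: r=rect(W[l==k]); print(st[k,4],c[k],r,w2u(r[1][0]))
t=u2w(38,-92); print(s['q'],s['eef_pos'],w2u(s['eef_pos']),th(s),t,go(s,[*t,.05]))
```

```text
ridge 0.92 [0.6161, -0.1581, 0.0904] [ 39.9859 -76.0038]
603 [466.6584  83.8773] (array([ 0.7499, -0.1118,  0.0961]), ((0.7568262815475464, -0.11303041875362396), (0.058651842176914215, 0.021163642406463623), 82.80648803710938)) [161.767   7.689]
446 [168.0224  94.352 ] (array([ 0.5778, -0.0676,  0.0968]), ((0.569443941116333, -0.0630103200674057), (0.06670480966567993, 0.02169101871550083), 61.356990814208984)) [-32.0816   1.6178]
1076 [277.9758 212.342 ] (array([ 0.6167, -0.1564,  0.0962]), ((0.6165921092033386, -0.1567249447107315), (0.00802491046488285, 0.059955794364213943), 73.21649932861328)) [ 40.061  -74.5453]
[ 0.5286  0.4645 -0.4674  1.7313  0.2417  1.0033 -0.3225] [ 0.6126 -0.1735  0.1066] [ 41.0599 -91.7706] 73.06701451536306 [ 0.6096 -0.1728] [-0.006  -0.0764  1.4147]
```

View pics/w5.png

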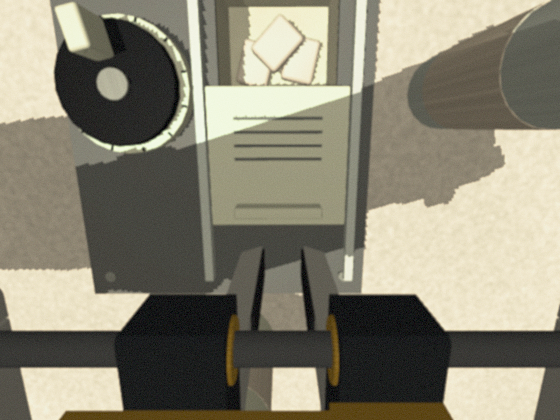

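play_rows --pt "-0.12 -0.05 0 0 0 0 20" --pt "0 0 0.5 0 0 0 20" --pt "0 0 0.5 0 0 0 20" --pt "0 0 0.4 0 0 0 20" --pt "0 0 0 0 0 0 20"

```text
clock: 9.9
eef_pos: [0.6071, -0.1777, 0.0477]
tool_rot: [-0.002, 0.803, 0.596, -0.001]
wrist_force: [-1.3, 0.2, 0.1]
finger_gap: 0.215
gripper_force: 0.0
```

play_rows --pt "0.1 0 0 0 0 0 20" --pt "0.2 0 0 0 0 0 20" --pt "0.2 0 0 0 0 0 20" --pt "0.2 0 0 0 0 0 20" --pt "0.2 0 0 0 0 0 20"

```text
clock: 10.32
eef_pos: [0.6206, -0.1423, 0.0517]
tool_rot: [0.001, 0.803, 0.597, 0.0]
wrist_force: [-0.1, -1.6, 1.7]
finger_gap: 0.212
gripper_force: 1.0
```

play_rows --pt "0.2 0 0 0 0 0 20" --pt "0.2 0 0 0 0 0 20" --pt "0.2 0 0 0 0 0 20" --pt "0.2 0 0 0 0 0 20" --pt "0 0 0 0 0 0 20"

```text
clock: 10.73
eef_pos: [0.6295, -0.1101, 0.0508]
tool_rot: [-0.0, 0.802, 0.597, 0.0]
wrist_force: [0.5, 0.7, -0.7]
finger_gap: 0.212
gripper_force: 0.0
```

Run:
```python
from h import *
s=get_obs(); im,d=snap('wrist'); W=wpts(d,s);z=W[...,2]
for o in mark_of('ridge','wrist')[:2]: print(round(o['conf'],2),o['centre'],w2u(o['centre']))
print(s['eef_pos'],w2u(s['eef_pos']),th(s))
```

```text
0.79 [0.6343, -0.0963, 0.0924] [ 39.6144 -11.5807]
0.64 [0.7783, -0.1189, 0.0007] [184.0213   8.2533]
[ 0.6295 -0.1101  0.0508] [ 38.9898 -26.2121] 73.3479275578309
```

play_rows --pt "0.15 0 0 0 0 0 20" --pt "0.12 0 0 0 0 0 20" --pt "0.08 0 0 0 0 0 20" --pt "0.05 0 0 0 0 0 20" --pt "0 0 0 0 0 0 20"

```text
clock: 11.25
eef_pos: [0.6336, -0.0966, 0.0507]
tool_rot: [-0.0, 0.802, 0.597, 0.0]
wrist_force: [-1.0, 0.7, -0.1]
finger_gap: 0.209
gripper_force: 0.0
```

Run:
```python
from h import *
s=get_obs(); im,d=snap('wrist'); W=wpts(d,s);z=W[...,2]
for o in mark_of('ridge','wrist')[:2]: print(round(o['conf'],2),o['centre'],w2u(o['centre']))
print(s['eef_pos'],w2u(s['eef_pos']),th(s),s['wrist_force'])
```

```text
0.95 [0.6371, -0.0853, 0.0918] [39.1274 -0.2404]
[ 0.6336 -0.0966  0.0507] [ 39.0669 -12.077 ] 73.2625211676239 [-1.0203  0.7492 -0.1455]
```

play_rows --pt "0.04 0 0 0 0 0 20" --pt "0.04 0 0 0 0 0 20" --pt "0.03 0 0 0 0 0 20" --pt "0 0 0 0 0 0 20" --pt "0 0 0 0 0 0 20"

```text
clock: 11.77
eef_pos: [0.634, -0.0958, 0.0508]
tool_rot: [0.001, 0.803, 0.596, -0.001]
wrist_force: [-4.7, -10.7, 4.2]
finger_gap: 0.206
gripper_force: 5.7
```

play_rows --pt "0.03 0 0 0 0 0 20" --pt "0.03 0 0 0 0 0 20" --pt "0 0 0 0 0 0 20" --pt "0 0 0 0 0 0 20" --pt "0 0 0 0 0 0 20"

```text
clock: 12.18
eef_pos: [0.634, -0.0957, 0.0507]
tool_rot: [0.001, 0.804, 0.595, -0.002]
wrist_force: [-8.2, -18.3, 7.0]
finger_gap: 0.217
gripper_force: 10.1
```

Cover is against its end stop. Back off, lift.

play_rows --pt "-0.35 0 0 0 0 0 35" --pt "0 0 -0.9 0 0 0 35" --pt "0 0 -0.9 0 0 0 35" --pt "0 0 -0.9 0 0 -6 35" --pt "0 0 0 0 0 -6 35"

```text
clock: 12.6
eef_pos: [0.6348, -0.1042, 0.1661]
tool_rot: [0.003, 0.734, 0.679, 0.003]
wrist_force: [1.4, 0.5, 0.2]
finger_gap: 0.369
gripper_force: 0.0
```

play_rows --pt "0 0.6 0 0 0 0 35" --pt "0 0.6 0 0 0 0 35" --pt "0 -0.6 0 0 0 0 35" --pt "0 -0.6 0 0 0 0 35" --pt "0 0 0 0 0 0 35"

```text
clock: 13.02
eef_pos: [0.6285, -0.1039, 0.1582]
tool_rot: [-0.001, 0.736, 0.677, -0.001]
wrist_force: [1.3, -0.6, 0.9]
finger_gap: 0.371
gripper_force: 0.0
```

```bash
cat >> h.py <<'E'
def lugrep():
    s=get_obs(); im,d=snap('wrist'); W=wpts(d,s);z=W[...,2]
    for n in('lug','dial_axis','ridge'):
        for o in mark_of(n,'wrist')[:1]: print(n,round(o['conf'],2),np.array(o['centre']),w2u(o['centre']))
    T=(W-s['eef_pos'])@Ro.from_quat(np.roll(s['tool_rot'],-1)).as_matrix()
    for a,b,nm in((.118,.136,'lug'),(.094,.106,'disc'),(.0785,.0845,'cover')):
        m=((z>a)&(z<b)&(np.hypot(W[...,0]-.59,W[...,1]+.05)<.12)&(T[...,2]>-.03)).astype(np.uint8); n,l,st,c=cv2.connectedComponentsWithStats(m)
        for k in range(1,n):
            if st[k,4]>80: r=rect(W[l==k]); print(nm,st[k,4],c[k],r,w2u(r[1][0]))
    print(s['clock'],s['q'],s['eef_pos'],th(s),go(s,[.5483,-.0258,.09]),s['wrist_force'])
    return s,im,W
E
python3 -c "
from h import *
s,im,W=lugrep(); cv2.imwrite('pics/w6.png',im)"
```

```text
lug 0.85 [ 0.5442 -0.025   0.1172] [-67.2038  30.7463]
dial_axis 0.57 [ 0.542  -0.0459  0.1006] [-63.2908  10.0984]
ridge 0.74 [ 0.636  -0.0854  0.0885] [38.1028 -0.653 ]
lug 682 [156.827  128.7551] (array([ 0.5499, -0.0253,  0.1284]), ((0.5482919812202454, -0.02557695284485817), (0.021840544417500496, 0.012467430904507637), 87.59896850585938)) [-63.1191  31.3724]
disc 6117 [172.7513 163.6184] (array([ 0.55  , -0.0522,  0.1009]), ((0.5463598966598511, -0.051157064735889435), (0.074032723903656, 0.07129908353090286), 5.367307186126709)) [-57.6015   6.3199]
disc 705 [290.5603 191.4369] (array([ 0.6389, -0.0827,  0.0963]), ((0.638762891292572, -0.08294154703617096), (0.008383414708077908, 0.0597701333463192), 73.32708740234375)) [40.0405  2.4971]
cover 14518 [296.8149 147.0068] (array([ 0.6482, -0.0467,  0.0816]), ((0.6350668668746948, -0.09165464341640472), (0.18491196632385254, 0.11241284757852554), 73.32991027832031)) [39.0107 -6.9113]
13.0167 [ 0.4692  0.4264 -0.5368  1.6779  0.2386  1.1052 -0.2195] [ 0.6285 -0.1039  0.1582] 85.24463655810271 [ 1.7803 -2.1559  1.7106] [ 1.2788 -0.6491  0.85  ]
```

play_rows --pt "0.45 -0.54 0 0 0 0 35" --pt "0.45 -0.54 0 0 0 0 35" --pt "0.44 -0.54 0 0 0 0 35" --pt "0.44 -0.54 0 0 0 0 35" --pt "0 0 0 0 0 0 35"

```text
clock: 13.63
eef_pos: [0.549, -0.0221, 0.1591]
tool_rot: [-0.0, 0.734, 0.679, 0.0]
wrist_force: [1.5, 1.5, 1.2]
finger_gap: 0.37
gripper_force: 0.0
```

play_rows --pt "0 0 0.4 0 0 0 35" --pt "0 0 0.4 0 0 -0.5 35" --pt "0 0 0 0 0 0 35" --pt "0 0 0 0 0 0 35" --pt "0 0 0 0 0 0 35"

```text
clock: 14.05
eef_pos: [0.5519, -0.0259, 0.1274]
tool_rot: [0.0, 0.733, 0.68, 0.0]
wrist_force: [0.3, -0.1, 0.6]
finger_gap: 0.373
gripper_force: 0.0
```

```bash
python3 -c "
from h import *
s,im,W=lugrep(); print(go(s,[.5483,-.0257,.071]))"
```

```text
lug 0.93 [ 0.5456 -0.0246  0.1146] [-65.9784  31.5326]
dial_axis 0.6 [ 0.5436 -0.0478  0.1011] [-61.2113   8.7397]
ridge 0.69 [ 0.6381 -0.0839  0.0912] [39.6818  1.3883]
lug 625 [273.4752 238.8048] (array([ 0.5482, -0.0234,  0.1286]), ((0.5479575395584106, -0.02492491528391838), (0.021953029558062553, 0.011400924064218998), 85.94845581054688)) [-63.6271  31.9005]
disc 5172 [278.681  259.1265] (array([ 0.5508, -0.0489,  0.1009]), ((0.5495404005050659, -0.048969827592372894), (0.06680235266685486, 0.07345590740442276), 17.95306968688965)) [-55.1857   9.3305]
disc 598 [388.7174 286.8027] (array([ 0.632 , -0.0801,  0.0963]), ((0.6379580497741699, -0.0821928009390831), (0.008293328806757927, 0.05869745835661888), 73.6497573852539)) [39.0541  2.9823]
cover 13113 [406.5085 231.9625] (array([ 0.6515, -0.0406,  0.0815]), ((0.64931321144104, -0.04905206710100174), (0.09521205723285675, 0.11154742538928986), 73.30748748779297)) [40.3826 37.9892]
cover 123 [277.8049 207.2764] (array([ 0.5517, -0.0111,  0.0818]), ((0.5512924790382385, -0.017254773527383804), (0.017156466841697693, 0.06732513010501862), 81.30108642578125)) [-62.6428  40.2062]
cover 201 [315.4428 315.597 ] (array([ 0.576 , -0.1092,  0.0836]), ((0.5768265724182129, -0.10742470622062683), (0.03073042258620262, 0.0062967585399746895), 73.7370376586914)) [-12.2192 -38.788 ]
14.05 [ 0.4179  0.3262 -0.5856  1.8977  0.2146  0.9793 -0.3385] [ 0.5519 -0.0259  0.1274] 85.72081664209061 [-0.0045 -0.0916  0.9341] [ 0.2856 -0.1017  0.5918]
[-0.0022 -0.092   1.4091]
```

play_rows --pt "0 -0.1 0.2 0 0 0 35" --pt "0 0 0.4 0 0 0 35" --pt "0 0 0.4 0 0 0 35" --pt "0 0 0.4 0 0 0 35" --pt "0 0 0 0 0 0 35"

```text
clock: 14.67
eef_pos: [0.5452, -0.0258, 0.0679]
tool_rot: [-0.001, 0.733, 0.68, -0.001]
wrist_force: [-0.2, -0.4, -0.7]
finger_gap: 0.37
gripper_force: 0.0
```

play_rows --pt "0 0 0 0 0 0 5" --pt "0 0 0 0 0 0 5" --pt "0 0 0 0 0 0 5" --pt "0 0 0 0 0 0 5" --pt "0 0 0 0 0 0 5" --force 30

```text
clock: 15.08
eef_pos: [0.5464, -0.0255, 0.0715]
tool_rot: [-0.0, 0.733, 0.68, -0.001]
wrist_force: [-8.8, 2.8, 11.6]
finger_gap: 0.121
gripper_force: 30.0
```

```bash
python3 -c "
from h import *
s=get_obs(); print(s['eef_pos'],th(s),s['finger_gap']*94,s['gripper_force'],s['wrist_force'],s['q'])
A=np.array([.5465,-.0507]); v=s['eef_pos'][:2]-A; print(np.hypot(*v),np.degrees(np.arctan2(v[1],v[0])))"
```

```text
[ 0.5464 -0.0255  0.0715] 85.72885384001874 11.372354156898867 30.00331163406372 [-8.7983  2.8339 11.6101] [ 0.3936  0.3878 -0.5652  1.9568  0.2679  0.8718 -0.387 ]
0.025186426633236846 90.21959535379638
```

play_rows --pt "-0.003 0.105 0 0 0 6 5" --pt "-0.003 0.065 0 0 0 6 5" --pt "-0.003 0.065 0 0 0 6 5" --pt "-0.003 0.065 0 0 0 6 5" --pt "-0.003 0.065 0 0 0 6 5"

```text
clock: 15.5
eef_pos: [0.5586, -0.0298, 0.0712]
tool_rot: [-0.001, 0.885, 0.465, -0.002]
wrist_force: [-23.1, 5.5, 20.3]
finger_gap: 0.124
gripper_force: 30.0
```

play_rows --pt "-0.003 0.065 0 0 0 6 5" --pt "-0.003 0.065 0 0 0 6 5" --pt "-0.003 0.065 0 0 0 6 5" --pt "-0.003 0.065 0 0 0 6 5" --pt "-0.003 0.065 0 0 0 6 5"

```text
clock: 15.92
eef_pos: [0.5668, -0.0394, 0.0712]
tool_rot: [-0.001, 0.975, 0.22, -0.002]
wrist_force: [-21.1, 7.4, 16.2]
finger_gap: 0.125
gripper_force: 30.0
```

```bash
python3 -c "
from h import *
s=get_obs(); s,im,W=lugrep(); s=get_obs();print(s['eef_pos'],th(s),s['finger_gap']*94,s['gripper_force'],s['wrist_force'],s['q'])
A=np.array([.5465,-.0507]); v=s['eef_pos'][:2]-A; print(np.hypot(*v),np.degrees(np.arctan2(v[1],v[0])))
cv2.imwrite('pics/w7.png',im)"
```

```text
lug 0.7 [ 0.5657 -0.0403  0.1165] [-42.2081  22.2873]
dial_axis 0.64 [ 0.5454 -0.048   0.0993] [-59.43     9.0667]
ridge 0.56 [ 0.6378 -0.0852  0.0928] [39.7689  0.057 ]
disc 1587 [407.3705 178.2546] (array([ 0.6401, -0.0828,  0.0963]), ((0.6386619806289673, -0.08289287239313126), (0.008515008725225925, 0.05976375937461853), 72.9881820678711)) [39.9298  2.5147]
disc 1462 [280.3112 262.7975] (array([ 0.5692, -0.0323,  0.1004]), ((0.5642811059951782, -0.041972674429416656), (0.0346849262714386, 0.07253260165452957), 25.3337459564209)) [-43.0851  20.2769]
disc 365 [282.874  320.9671] (array([ 0.5323, -0.0581,  0.1007]), ((0.5331674814224243, -0.05683574825525284), (0.014362876303493977, 0.01676073484122753), 28.66724967956543)) [-68.5992  -2.918 ]
cover 30536 [358.0351 130.4939] (array([ 0.654 , -0.0469,  0.0816]), ((0.6339178085327148, -0.07605575770139694), (0.15455424785614014, 0.17319703102111816), 3.119051456451416)) [33.4174  7.6956]
15.9167 [ 0.2258  0.3872 -0.3319  1.9183  0.1616  0.8664 -1.3158] [ 0.5668 -0.0394  0.0712] 25.42667969992348 [-0.2742 -0.5075 -0.4689] [-21.1123   7.378   16.207 ]
[ 0.5668 -0.0394  0.0712] 25.714622655476127 11.887497125898536 30.00973641872406 [-18.8683   2.4456  15.162 ] [ 0.2262  0.3871 -0.3325  1.9184  0.1623  0.8663 -1.3115]
0.023282080016355167 29.074144796471053
```

play_rows --pt "-0.037 0.05 -0.05 0 0 6 5" --pt "-0.003 0.065 0 0 0 6 5" --pt "-0.003 0.065 0 0 0 6 5" --pt "-0.003 0.065 0 0 0 6 5" --pt "-0.003 0.065 0 0 0 6 5"

```text
clock: 16.53
eef_pos: [0.5685, -0.0518, 0.0719]
tool_rot: [-0.0, 0.999, -0.04, -0.002]
wrist_force: [-7.0, 8.9, -11.0]
finger_gap: 0.124
gripper_force: 30.0
```

play_rows --pt "-0.003 0.065 0 0 0 6 5" --pt "-0.003 0.065 0 0 0 6 5" --pt "-0.003 0.065 0 0 0 6 5" --pt "-0.003 0.065 0 0 0 6 5" --pt "-0.003 0.065 0 0 0 6 5"

```text
clock: 16.95
eef_pos: [0.5643, -0.0637, 0.072]
tool_rot: [-0.0, 0.955, -0.297, -0.002]
wrist_force: [-5.3, 9.4, -11.4]
finger_gap: 0.125
gripper_force: 30.0
```

play_rows --pt "0 0 0 0 0 0 5" --pt "0 0 0 0 0 0 5" --pt "0 0 0 0 0 0 5" --pt "0 0 0 0 0 0 5" --pt "0 0 0 0 0 0 5"

```text
clock: 17.37
eef_pos: [0.5643, -0.0636, 0.0719]
tool_rot: [-0.0, 0.956, -0.294, -0.002]
wrist_force: [-5.1, 5.0, -10.0]
finger_gap: 0.125
gripper_force: 30.0
```

```bash
python3 -c "
from h import *
s,im,W=lugrep(); s=get_obs();print(s['eef_pos'],th(s),s['finger_gap']*94,s['gripper_force'],s['wrist_force'],s['q'])
A=np.array([.5465,-.0507]); v=s['eef_pos'][:2]-A; print(np.hypot(*v),np.degrees(np.arctan2(v[1],v[0])))"
```

```text
lug 0.74 [ 0.5648 -0.0641  0.1167] [-36.2149  -0.7633]
dial_axis 0.7 [ 0.5451 -0.0459  0.0998] [-60.3222  10.9913]
disc 1696 [235.5307 129.089 ] (array([ 0.6401, -0.084 ,  0.0963]), ((0.638457715511322, -0.08334636688232422), (0.008202403783798218, 0.059967041015625), 73.23019409179688)) [39.8649  2.0215]
disc 1969 [282.6404 263.0543] (array([ 0.569 , -0.0714,  0.1006]), ((0.5620533227920532, -0.061645545065402985), (0.07212702929973602, 0.03556210175156593), 55.72917175292969)) [-39.5521   0.796 ]
disc 499 [282.477  320.1643] (array([ 0.5329, -0.0415,  0.1008]), ((0.5336688160896301, -0.04218633100390434), (0.016612544655799866, 0.015586769208312035), 56.81884002685547)) [-72.3385  11.255 ]
cover 30352 [190.322  143.3131] (array([ 0.6523, -0.053 ,  0.0816]), ((0.6198580265045166, -0.08757245540618896), (0.18532642722129822, 0.14417362213134766), 73.05926513671875)) [23.2706 -7.3827]
17.3667 [ 0.0875  0.3682 -0.1079  1.9305  0.0501  0.8489 -2.2147] [ 0.5643 -0.0636  0.0719] -34.229351730645845 [-0.8635 -0.5547 -0.4493] [-5.0977  4.9928 -9.9799]
[ 0.5643 -0.0636  0.0719] -34.233837044250265 11.764956604676765 29.9918594956398 [-5.9654  4.7593 -9.7599] [ 0.0876  0.3682 -0.1079  1.9305  0.0501  0.8489 -2.2147]
0.022020494239838744 -35.857744068674414
```

Angle −34° is on target (86−120). Release symmetrically, lift straight up, and check.

play_rows --pt "0 0 0 0 0 0 35" --pt "0 0 0 0 0 0 35" --pt "0 0 0 0 0 0 35" --pt "0 0 0 0 0 0 35" --pt "0 0 0 0 0 0 35"

```text
clock: 17.98
eef_pos: [0.5667, -0.0647, 0.073]
tool_rot: [-0.0, 0.956, -0.295, 0.0]
wrist_force: [0.9, -0.0, -0.4]
finger_gap: 0.372
gripper_force: 0.0
```

play_rows --pt "0 0 -0.5 0 0 0 35" --pt "0 0 -0.7 0 0 0 35" --pt "0 0 -0.9 0 0 0 35" --pt "0 0 -0.9 0 0 0 35" --pt "-0.3 0 -0.5 0 0 0 35"

```text
clock: 18.4
eef_pos: [0.5585, -0.0589, 0.2167]
tool_rot: [-0.0, 0.955, -0.295, 0.002]
wrist_force: [-0.4, 0.3, 1.3]
finger_gap: 0.365
gripper_force: 0.0
```

play_rows --pt "-0.7 0 0 0 0 0 35" --pt "-0.7 0 0 0 0 0 35" --pt "0 0 0 0 0 0 35" --pt "0 0 0 0 0 0 35" --pt "0 0 0 0 0 0 35"

```text
clock: 18.82
eef_pos: [0.5106, -0.0266, 0.213]
tool_rot: [-0.0, 0.956, -0.295, 0.0]
wrist_force: [0.3, 0.1, -1.0]
finger_gap: 0.373
gripper_force: 0.0
```

```bash
python3 -c "
from h import *
s,im,W=lugrep(); cv2.imwrite('pics/w8.png',im)
snap('top')
for n in('bottle','spray_can','jar'):
  for c in('scene','top','wrist'):
    if c=='scene' and n=='bottle': snap('scene')
    print(n,c,[np.round(o['centre'],4) for o in mark_of(n,c)[:1]])"
```

```text
lug 0.77 [ 0.5641 -0.0647  0.116 ] [-36.7124  -1.5395]
dial_axis 0.56 [ 0.5428 -0.0493  0.0993] [-61.5454   7.0729]
ridge 0.86 [ 0.6399 -0.0821  0.0891] [40.887   3.6305]
lug 365 [282.6082 135.8932] (array([ 0.567 , -0.0647,  0.1287]), ((0.566764771938324, -0.06441773474216461), (0.011174977757036686, 0.021746549755334854), 56.07134246826172)) [-34.2419  -0.5016]
disc 641 [254.5554  53.7582] (array([ 0.6392, -0.0837,  0.0963]), ((0.638428270816803, -0.08340956270694733), (0.00797238014638424, 0.059460707008838654), 73.26863861083984)) [39.8549  1.9525]
disc 4360 [282.9463 163.3612] (array([ 0.5448, -0.0493,  0.101 ]), ((0.5457318425178528, -0.050760820508003235), (0.07239574939012527, 0.07260141521692276), 55.73740768432617)) [-58.317    6.5184]
cover 11883 [222.9524  68.8253] (array([ 0.65  , -0.0505,  0.0816]), ((0.6360623836517334, -0.09230771660804749), (0.18494974076747894, 0.1103702038526535), 73.25943756103516)) [40.1522 -7.25  ]
18.8167 [ 0.0532  0.1246 -0.139   1.9093  0.0194  1.1081 -2.2624] [ 0.5106 -0.0266  0.213 ] -34.2738818074827 [ 0.766  -0.5466  3.0768] [ 0.2581  0.0945 -0.9969]
bottle scene [array([ 0.5245, -0.292 , -0.0055])]
bottle top []
bottle wrist [array([ 0.5282, -0.2904, -0.001 ])]
spray_can scene [array([ 0.7759, -0.116 ,  0.0014])]
spray_can top [array([ 0.7757, -0.1169, -0.0007])]
spray_can wrist [array([ 0.5636, -0.0634,  0.116 ])]
jar scene [array([ 0.6918,  0.1796, -0.0041])]
jar top []
jar wrist [array([0.6826, 0.1827, 0.0035])]
```

View pics/w8.png

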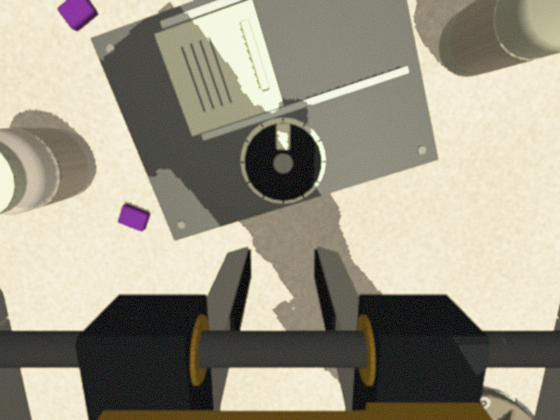

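The picture shows the cover shut (ridge at 255,54) and the lug at (283,136). The lug stands at −34°, which is 120° clockwise from its start. The bystanders are unmoved and the gripper is clear.

```bash
python3 -c "
from plant import *
print(close_job())"
```

```text
the job is handed in; nothing more can be done
None
```

The job is handed in at about 19 s: the tablet is in the compartment, the cover is shut against its stop, the dial rests four clicks clockwise, and the bottle, can and jar stand where they were. I slid the tablet in between the fingers instead of pushing it from behind.

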